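# Hook out the dust tray of a sanding box

### The job

The dust tray of the sanding box is shut and its pull eye sits out of sight under the overhanging top. Pick up the hook rod, feel for the eye under the ledge, catch it and draw the tray out by at least 100 mm using only the hook (keep the gripper and arm off the box), gently: the hook must never press the box, its thin tray or the eye with more than 12 N. Then unhook, lower the hook rod and lay it flat on the bench, touching neither box nor tray, and leave everything else where it is.

Things in the scene. Friction and masses are not known exactly. Their poses are not given: they have to be found in the camera images.
- sanding_box: Plywood sanding box fixed to the bench, 300 x 300 mm, 107 mm high, black suction holes in its top, hose stub at its back. Origin: centre of its underside, z up. Its front (tray side, face at x = -150 mm) looks along its -x. Hook rod must not press the box, tray or eye with more than 12 N; the gripper must not touch them.
- ledge (a point): Middle of the lower front edge of the ledge, at (-235, 0, 95) mm in the box frame: the 12 mm thick top board (95 to 107 mm high) overhangs the front face by 85 mm over the full 300 mm width (y from -150 to 150 mm); open below and at both ends.
- tray (a joint): How far the sheet-steel dust tray is drawn out of the box along the box's -x, m: 0 fully in, 0.16 at its stop. It slides stiffly, about 4 N, and stays where it is left. It starts 0 to 15 mm out.
- tray_front (a point): Middle of the tray's flat upright front face, 45 mm above the bench; at joint value 0 it is at x = -150 mm, y = 0 in the box frame; it moves with the tray. The front is 274 mm wide, from 9 to 85 mm high.
- eye_line (a point): Point 22 mm in front of tray_front, moving with the tray, 45 mm above the bench. The eye's ring centre lies level with it and equally far out, but 0 to 40 mm to either side along the box's y: the eye is bolted fast (cannot slide) anywhere in a slot; that offset differs each time, is NOT measured, and is hidden from above by the ledge: feel for it.
- tray_slot (a point): Middle of the dark 130 mm slot across the tray front (same point as tray_front). The eye bolted in it: a steel ring of 6 mm wire, upright, square to the face, so its hole looks along the box's y; 42 mm long (outward) by 46 mm high over all, hole 30 long by 34 high, on a foot plate 26 mm wide, 3 mm thick.
- hook: Hook rod lying flat on the bench, about 0.16 kg. Rectangular wooden handle 140 mm long (x from -70 to 70 mm), 28 mm wide (y), 26 mm high; from it a 7 mm steel rod runs along +x, 13 mm above the underside, to a bend at x = 205 mm. Origin: centre of the handle's underside; z up. It balances at about x = 35 mm; grip the handle across its width.
- hook_tip (a point): End of the hook's bent leg, at (199, 25, 13) mm in the hook's frame: from the bend at (205, 0, 13) mm the leg, 7 mm thick and round-ended, points to the hook's +y, leaning slightly back towards the handle.
- heart_a: Loose plywood heart about 85 mm across, 5 mm thick, on the bench; leave alone. Origin under its middle.
- heart_b: Loose plywood heart about 68 mm across, 5 mm thick, on top of the sanding box; leave alone.
- heart_stack: Stack of plywood hearts about 100 mm across, 26 mm high; leave alone.
- sanding_block: Cork sanding block 110 x 67 x 25 mm; leave alone.
- jar: Steel cup, 72 mm across, 90 mm high; leave alone.
- brush: Hand brush lying on the bench; leave alone.

How it is judged:
By the outcome, as a careful person would: the job done as asked, in the order asked, and still so for the second after the job is handed in, with the robot touching nothing.
It also fails if it takes over 61 s, if anything falls off the work surface, if the arm or the gripper's body presses on something with over 40 N, if the wrist force passes 120 N, or if a joint passes its speed limit or range.

### The arm

A 6-joint arm with a two-finger parallel gripper is mounted at the origin on the work surface. World frame = base frame: x ahead of the robot, y to its left, z up, the work surface at z = 0. Lengths are in m, angles in rad, forces in N, time in s.
With the tool pointing down it reaches from about 0.35 to 0.775 m from the base axis. Payload 5.5 kg.
Tool frame: the origin (TCP) lies on the centre line of the jaws, within the pads' length; the fingertips stand 25 mm ahead of it and the grasp point (between the pads) lies 6 mm ahead of it; z points along the fingers, y is the line along which they close (so a half turn about z gives the same grasp; the last joint's range is limited). The gripper opens to 85 mm and grips with 20 to 120 N. Pads are 22 mm wide; open, the fingers measure 114 mm over their backs; the gripper's body (76 mm by 85 mm) begins 54 mm behind the grasp point. The pads swing forward as they close: fully open they stand 13 mm farther back than shut.
Start: joints at [1.103, 0.313, 0.046, 1.304, 0, 1.431], TCP at [0.185, 0.544, 0.256] pointing down, gripper open.
Joint ranges: [-2.76, 2.76], [-0.86, 1.69], [-1.03, 1.26], [-2.2, 2.34], [-1.47, 1.5], [-3.14, 3.14]. Speed limits (rad/s): [2.57, 2.57, 3.14, 3.14, 3.14, 3.14].

### API

Orientations are given as a rotation vector (axis times angle).
In Python, from rig import bot gives the robot as it stands. The module is installed in compiled form; this text tells all that it offers.
- The arm moves only by the tool servo_tool, never from a script. Its argument "increments" is a list of rows, each an object of numbers: "tx", "ty", "tz": the shift along the world's x, y, z in mm; "rx", "ry", "rz": the turn, a rotation vector about the world's x, y, z in rad. A call has 1 to 12 rows; each row is the pose to reach, as a shift and turn from the pose commanded when the call began; what a row does not reach only later rows make up. A row lasts 1/8 s, in which the tool goes at most 62.5 mm and 10.7 degrees, less where a joint would pass 70% of its speed; a pose out of reach is approached as far as the arm can. A call with a gripper value outside its range is refused whole. "grip" is the closure, from 0 (fully open) to 1 (shut), set as the call begins (left out, the last holds). The fingers move at their own pace and stop on an object; "force" is the grip in N (left out, the last holds). Time passes only in rows, so rows that repeat a pose let the fingers close. It gives the time, the measured TCP pose, the force, the opening and the grip force at its end, in the units of the state.
- bot.read_state(): the state, without advancing time (a new reading comes with each control period).
- bot.get_image(name): name is "scene" or "top"; returns a dict with "img" (480x640x3 uint8, blue, green, red), "fx", "fy", "cx", "cy" (pixels), "rvec" (rotation vector, rad) and "tvec" (3), from world to camera coordinates, as OpenCV has them. Camera axes: x right, y down, z forward; pixel columns grow to the right and rows downward; lengths in m; the calibration is good to about 2 mm. A picture is of the moment at which its call begins. There is no depth.
- bot.hand_in(): hands the job in; it is judged then, once.
The state is a dict: "time": time; "joints": joint angles; "qvel": joint speeds; "joint_efforts": joint torques, N m; "tcp_pos": TCP position; "eef_rot": TCP orientation; "wrist_force": force on the tool from outside, world axes, zero at the start; "torque": the same for the moment, N m; "gripper_width": opening from 0.0 (shut) to 1.0 (fully open); "grip_force": force on a finger pad.
Only numpy, scipy, OpenCV 4.12 (cv2) and the standard library are available. Lean on these libraries where they do the work, as an engineer would, in place of code of your own. Each camera call takes 0.05 s, during which the arm holds its last target. There are 200 camera calls.

## Working session

There is one attempt and no reset: what is moved stays moved. The work goes in short steps, Python scripts to look and compute and a tool call to move; the robot and the scene stay as the last step left them, time stands still between calls to the robot, and variables do not carry over. Pictures are saved under pics/ and viewed, at most 10 in all, crops included, and the job is handed in when it is done.

Besides the shell and the picture viewer there is one more tool, called after "Call:" by a JSON object that holds its "api" and its "payload". servo_tool: Moves the arm, as the interface text tells. Its arguments: {"type":"object","properties":{"increments":{"type":"array"},"grip":{"type":"number"},"force":{"type":"number"}},"required":["increments"]}

```bash
mkdir -p pics; cat > h.py <<'E'
import numpy as np,cv2
from rig import bot
def cam(n):
    d=bot.get_image(n); np.savez(f'{n}.npz',**d); return d
def load(n): return np.load(f'{n}.npz')
def px2w(d,u,v,z):
    R=cv2.Rodrigues(np.array(d['rvec'],float))[0]; t=np.array(d['tvec'],float).ravel()
    r=R.T@np.array([(u-d['cx'])/d['fx'],(v-d['cy'])/d['fy'],1]); c=-R.T@t
    return c+r*(z-c[2])/r[2]
def w2px(d,P):
    R=cv2.Rodrigues(np.array(d['rvec'],float))[0]; p=R@np.array(P)+np.array(d['tvec'],float).ravel()
    return np.array([d['fx']*p[0]/p[2]+d['cx'],d['fy']*p[1]/p[2]+d['cy']])
E
python3 - <<'E'
from h import *
for n in('top','scene'):
    d=cam(n); cv2.imwrite(f'pics/{n}0.png',d['img']); print(n,d['fx'],d['rvec'],d['tvec'])
s=bot.read_state(); print(s)
E
```

```text
top 577.8595099587237 [ 2.08680468 -2.14605522  0.20823357] [-0.02772795  0.54676307  1.62425801]
scene 435.12964906142435 [ 1.04003961  2.58246488 -0.82960089] [ 0.42349599 -0.21073772  1.49984213]
{'time': 0.1, 'joints': array([ 1.10339787e+00,  3.13926899e-01,  4.51068657e-02,  1.30358674e+00,
       -9.34201019e-06,  1.43119710e+00]), 'qvel': array([ 1.49493936e-03,  4.88198426e-05,  3.82059265e-03,  1.08785306e-03,
        2.91593748e-04, -6.70908173e-04]), 'joint_efforts': array([ 2.92551493e-03, -4.81725740e+01,  2.99243134e+01,  1.27714186e-02,
       -2.10716994e-04, -5.46069984e-06]), 'tcp_pos': array([0.18495503, 0.54401621, 0.25550293]), 'eef_rot': array([-5.12526347e-01, -3.09902363e+00,  2.41809222e-03]), 'wrist_force': array([-1.06189628, -0.34227367,  0.23444876]), 'torque': array([ 0.06404514, -0.03842663,  0.00488176]), 'grip_force': 0.0, 'gripper_width': 1.0029191281611418}
```

View pics/top0.png

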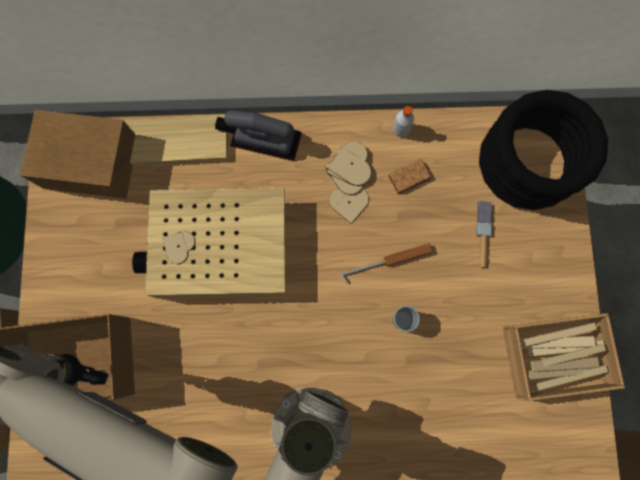

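View pics/scene0.png

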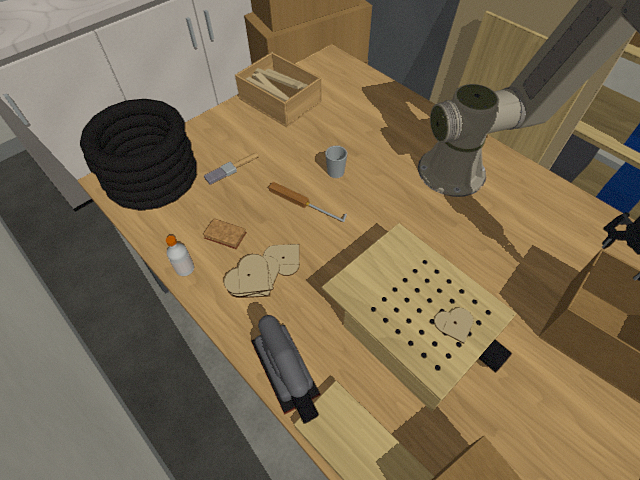

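The top view shows the box with its corners near (148,192), (283,188), (285,293) and (147,295), and its front facing right. The hook's handle is near (408,255), with the bend near (345,278). I'll enlarge both.

```bash
python3 - <<'E'
from h import *
d=load('top'); a=cv2.resize(d['img'][225:300,330:440],None,fx=7,fy=7,interpolation=cv2.INTER_CUBIC)
cv2.imwrite('pics/c1.png',a)
a=cv2.resize(d['img'][175:310,130:310],None,fx=4.4,fy=4.4,interpolation=cv2.INTER_CUBIC)
cv2.imwrite('pics/c2.png',a[:600])
E
```

```text
(no output)
```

View pics/c1.png

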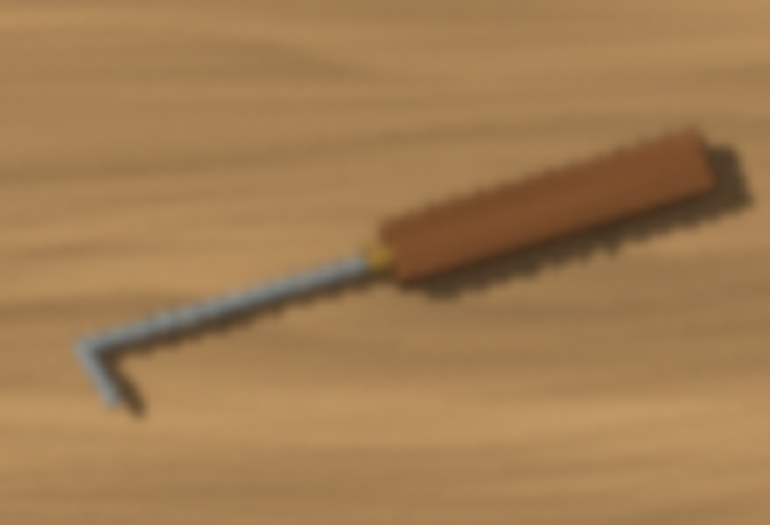

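View pics/c2.png

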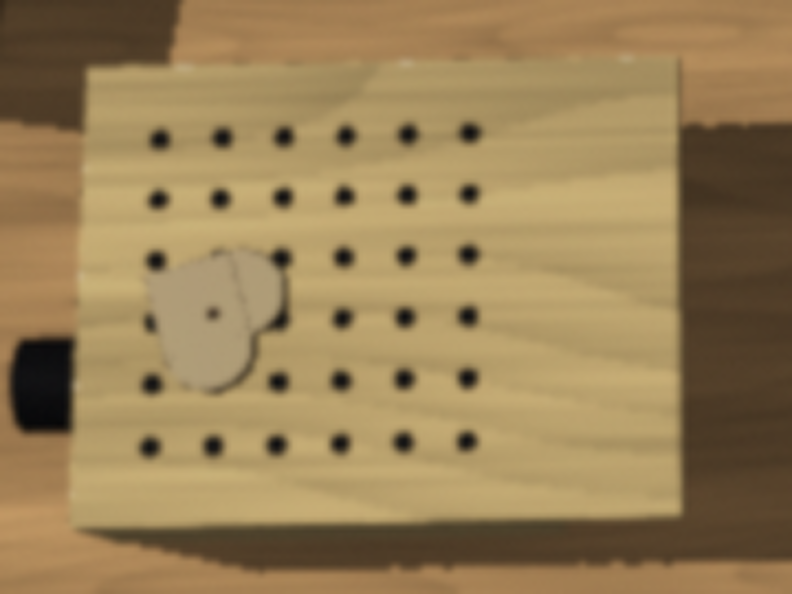

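The first crop shows the handle's top from (380,225)–(400,283) to (695,130)–(715,185), the bend at (88,347) and the leg tip at (117,403). The second shows the box top's corners at (85,67), (679,57), (682,516) and (72,527).

```bash
python3 - <<'E'
from h import *
d=load('top')
def c1(u,v,z): return px2w(d,330+(u+.5)/7-.5,225+(v+.5)/7-.5,z)
def c2(u,v,z): return px2w(d,130+(u+.5)/4.4-.5,175+(v+.5)/4.4-.5,z)
H=np.array([c1(*p,.026) for p in((380,225),(400,283),(715,185),(695,130))]); print(H)
b=c1(88,347,.013);t=c1(117,403,.013); hc=H.mean(0); print('hc',hc,'bend',b,t)
f=H[:2].mean(0);r=H[2:].mean(0); print('yaw',np.arctan2(*(f-r)[1::-1]),np.arctan2(*(b-hc)[1::-1]),np.linalg.norm((b-hc)[:2]))
B=np.array([c2(*p,.107) for p in((85,67),(679,57),(682,516),(72,527))]); print(B)
F=B[1:3].mean(0); print('ledge mid',F,'bx',(B[0]-B[1]),(B[3]-B[2]),'by',B[1]-B[2])
print([np.linalg.norm(B[i]-B[i-1]) for i in range(4)])
E
```

```text
[[ 0.47610038 -0.22426851  0.026     ]
 [ 0.45140716 -0.23141121  0.026     ]
 [ 0.48907818 -0.36537234  0.026     ]
 [ 0.51271097 -0.35850185  0.026     ]]
hc [ 0.48232417 -0.29488848  0.026     ] bend [ 0.42987838 -0.10083367  0.013     ] [ 0.40600313 -0.11213792  0.013     ]
yaw 1.8409923540824553 1.8347530793686273 0.20101699515116445
[[0.67564889 0.44603965 0.107     ]
 [0.67125976 0.06011608 0.107     ]
 [0.37326213 0.06265922 0.107     ]
 [0.37707014 0.44490472 0.107     ]]
ledge mid [0.52226095 0.06138765 0.107     ] bx [0.00438912 0.38592357 0.        ] [0.003808  0.3822455 0.       ] by [ 0.29799763 -0.00254314  0.        ]
[np.float64(0.298580909830409), np.float64(0.3859485282682294), np.float64(0.29800848188775503), np.float64(0.38226446271939407)]
```

Call:
{"api": "servo_tool", "payload": {"increments": [{"tx": 240, "ty": -250, "rz": -0.5}, {"tx": 240, "ty": -250, "rz": -0.5}, {"tx": 240, "ty": -250, "rz": -0.5}, {"tx": 240, "ty": -250, "rz": -0.5}, {"tx": 240, "ty": -250, "rz": -0.5}, {"tx": 240, "ty": -250, "rz": -0.5}, {"tx": 289, "ty": -806, "tz": -100, "rz": -0.977}, {"tx": 289, "ty": -806, "tz": -100, "rz": -0.977}, {"tx": 289, "ty": -806, "tz": -100, "rz": -0.977}, {"tx": 289, "ty": -806, "tz": -100, "rz": -0.977}, {"tx": 289, "ty": -806, "tz": -100, "rz": -0.977}, {"tx": 289, "ty": -806, "tz": -100, "rz": -0.977}], "grip": 0.35, "force": 110}}

```text
invalid input
```

```bash
python3 - <<'E'
from h import *
d=load('top')
for n,p,z in(('jar',(405,318),.09),('heart_a',(349,203),.005),('stack',(351,165),.026),('block',(410,177),.025),('brush',(484,235),.02)): print(n,px2w(d,*p,z).round(3))
E
```

```text
jar [ 0.294 -0.267  0.09 ]
heart_a [ 0.646 -0.129  0.005]
stack [ 0.759 -0.139  0.026]
block [ 0.717 -0.315  0.025]
brush [ 0.534 -0.524  0.02 ]
```

Call:
{"api": "servo_tool", "payload": {"increments": [{"tx": 240, "ty": -250, "tz": 0, "rx": 0, "ry": 0, "rz": -0.5}, {"tx": 240, "ty": -250, "tz": 0, "rx": 0, "ry": 0, "rz": -0.5}, {"tx": 240, "ty": -250, "tz": 0, "rx": 0, "ry": 0, "rz": -0.5}, {"tx": 240, "ty": -250, "tz": 0, "rx": 0, "ry": 0, "rz": -0.5}, {"tx": 240, "ty": -250, "tz": 0, "rx": 0, "ry": 0, "rz": -0.5}, {"tx": 240, "ty": -250, "tz": 0, "rx": 0, "ry": 0, "rz": -0.5}, {"tx": 289, "ty": -806, "tz": -100, "rx": 0, "ry": 0, "rz": -0.977}, {"tx": 289, "ty": -806, "tz": -100, "rx": 0, "ry": 0, "rz": -0.977}, {"tx": 289, "ty": -806, "tz": -100, "rx": 0, "ry": 0, "rz": -0.977}, {"tx": 289, "ty": -806, "tz": -100, "rx": 0, "ry": 0, "rz": -0.977}, {"tx": 289, "ty": -806, "tz": -100, "rx": 0, "ry": 0, "rz": -0.977}, {"tx": 289, "ty": -806, "tz": -100, "rx": 0, "ry": 0, "rz": -0.977}], "grip": 0.35, "force": 110}}

```text
time: 1.6
tcp_pos: [0.4573, -0.0752, 0.1898]
eef_rot: [1.907, 2.496, 0.0]
wrist_force: [1.4, -1.1, 0.8]
gripper_width: 0.649
grip_force: 0.0
```

Call:
{"api": "servo_tool", "payload": {"increments": [{"tx": 17, "ty": -187, "tz": -90}, {"tx": 17, "ty": -187, "tz": -90}, {"tx": 17, "ty": -187, "tz": -90}, {"tx": 17, "ty": -187, "tz": -90}, {"tx": 17, "ty": -187, "tz": -90}, {"tx": 17, "ty": -187, "tz": -90}]}}

```text
invalid input
```

Call:
{"api": "servo_tool", "payload": {"increments": [{"tx": 17, "ty": -187, "tz": -90, "rx": 0, "ry": 0, "rz": 0}, {"tx": 17, "ty": -187, "tz": -90, "rx": 0, "ry": 0, "rz": 0}, {"tx": 17, "ty": -187, "tz": -90, "rx": 0, "ry": 0, "rz": 0}, {"tx": 17, "ty": -187, "tz": -90, "rx": 0, "ry": 0, "rz": 0}, {"tx": 17, "ty": -187, "tz": -90, "rx": 0, "ry": 0, "rz": 0}, {"tx": 17, "ty": -187, "tz": -90, "rx": 0, "ry": 0, "rz": 0}]}}

```text
time: 2.35
tcp_pos: [0.4745, -0.2589, 0.1006]
eef_rot: [-1.906, -2.497, -0.001]
wrist_force: [-0.9, 0.4, -0.7]
gripper_width: 0.649
grip_force: 0.0
```

Call:
{"api": "servo_tool", "payload": {"increments": [{"tx": 0, "ty": -3, "tz": -40, "rx": 0, "ry": 0, "rz": 0}, {"tx": 0, "ty": -3, "tz": -65, "rx": 0, "ry": 0, "rz": 0}, {"tx": 0, "ty": -3, "tz": -75, "rx": 0, "ry": 0, "rz": 0}, {"tx": 0, "ty": -3, "tz": -75, "rx": 0, "ry": 0, "rz": 0}]}}

```text
time: 2.85
tcp_pos: [0.4747, -0.2622, 0.0256]
eef_rot: [-1.905, -2.498, -0.0]
wrist_force: [0.5, 0.0, 0.7]
gripper_width: 0.649
grip_force: 0.0
```

Call:
{"api": "servo_tool", "payload": {"increments": [{"tx": 0, "ty": 0, "tz": 0, "rx": 0, "ry": 0, "rz": 0}, {"tx": 0, "ty": 0, "tz": 0, "rx": 0, "ry": 0, "rz": 0}, {"tx": 0, "ty": 0, "tz": 0, "rx": 0, "ry": 0, "rz": 0}, {"tx": 0, "ty": 0, "tz": 0, "rx": 0, "ry": 0, "rz": 0}, {"tx": 0, "ty": 0, "tz": 0, "rx": 0, "ry": 0, "rz": 0}, {"tx": 0, "ty": 0, "tz": 0, "rx": 0, "ry": 0, "rz": 0}], "grip": 1, "force": 110}}

```text
time: 3.6
tcp_pos: [0.4755, -0.2638, 0.0269]
eef_rot: [1.905, 2.494, 0.001]
wrist_force: [0.6, 1.8, 6.2]
gripper_width: 0.307
grip_force: 108.8
```

Call:
{"api": "servo_tool", "payload": {"increments": [{"tx": 0, "ty": 0, "tz": 20, "rx": 0, "ry": 0, "rz": 0}, {"tx": 0, "ty": 0, "tz": 32, "rx": 0, "ry": 0, "rz": 0}, {"tx": 50, "ty": 40, "tz": 32, "rx": 0, "ry": 0, "rz": -0.14}, {"tx": 95, "ty": 80, "tz": 32, "rx": 0, "ry": 0, "rz": -0.276}, {"tx": 144, "ty": 115, "tz": 32, "rx": 0, "ry": 0, "rz": -0.276}, {"tx": 144, "ty": 144, "tz": 32, "rx": 0, "ry": 0, "rz": -0.276}, {"tx": 144, "ty": 144, "tz": 32, "rx": 0, "ry": 0, "rz": -0.276}]}}

```text
time: 4.47
tcp_pos: [0.6187, -0.1168, 0.057]
eef_rot: [-2.228, -2.214, 0.0]
wrist_force: [0.1, -0.1, -2.3]
gripper_width: 0.305
grip_force: 109.0
```

```bash
python3 - <<'E'
from h import *
d=cam('top'); a=cv2.resize(d['img'][180:280,270:400],None,fx=6,fy=6,interpolation=cv2.INTER_CUBIC)
cv2.imwrite('pics/c3.png',a)
s=bot.read_state();print(s['time'],s['tcp_pos'],s['eef_rot'],s['wrist_force'],s['torque'])
E
```

```text
4.525 [ 0.61848461 -0.11821716  0.05710825] [-2.23005733e+00 -2.21232508e+00  7.34505731e-04] [-0.84811517 -0.62360225 -1.24116295] [ 0.0001484  -0.02120997  0.00775202]
```

View pics/c3.png

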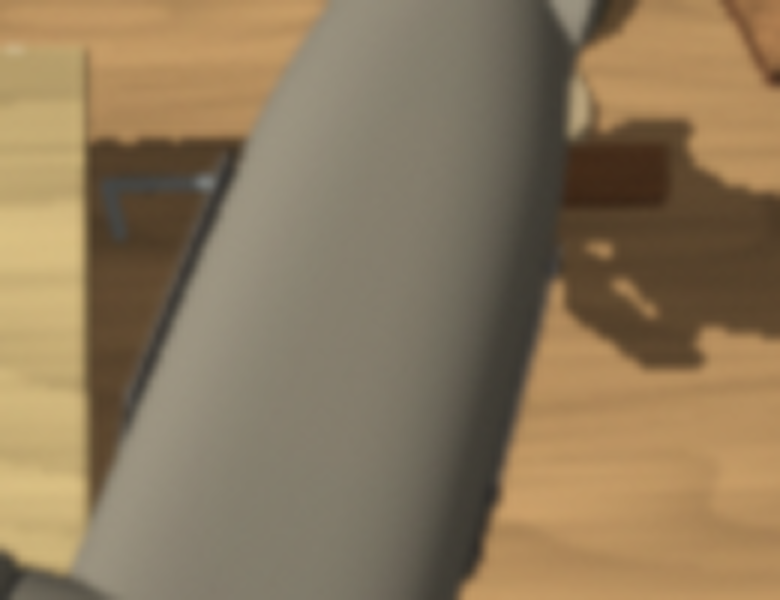

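The bend shows at crop pixel (107,184), the tip at (121,238), and the handle's far end at (667,176).

```bash
python3 - <<'E'
from h import *
d=load('top')
f=lambda u,v,z: px2w(d,270+(u+.5)/6-.5,180+(v+.5)/6-.5,z)
b=f(107,184,.044);t=f(121,238,.044);e=f(667,176,.056);l=f(88,184,.107)
print(b,t,e,l,np.hypot(*(b-e)[:2]),np.arctan2(*(b-e)[1::-1]))
E
```

```text
[0.61970947 0.05488527 0.044     ] [0.59233436 0.04846752 0.044     ] [ 0.61297574 -0.21881054  0.056     ] [0.60460259 0.06020314 0.107     ] 0.27377862932360797 1.5461983111116993
```

Call:
{"api": "servo_tool", "payload": {"increments": [{"tx": 0, "ty": 45, "tz": 2, "rx": 0, "ry": 0, "rz": 0}, {"tx": 0, "ty": 62, "tz": 2, "rx": 0, "ry": 0, "rz": 0}, {"tx": 0, "ty": 67, "tz": 2, "rx": 0, "ry": 0, "rz": 0}, {"tx": 0, "ty": 69, "tz": 2, "rx": 0, "ry": 0, "rz": 0}, {"tx": 0, "ty": 69, "tz": 2, "rx": 0, "ry": 0, "rz": 0}]}}

```text
time: 5.15
tcp_pos: [0.6187, -0.0513, 0.0592]
eef_rot: [2.233, 2.209, -0.0]
wrist_force: [-0.0, 0.3, -2.0]
gripper_width: 0.306
grip_force: 109.0
```

Call:
{"api": "servo_tool", "payload": {"increments": [{"tx": 0, "ty": 1, "tz": 0, "rx": 0, "ry": 0, "rz": 0}, {"tx": 0, "ty": 2, "tz": 0, "rx": 0, "ry": 0, "rz": 0}, {"tx": 0, "ty": 3, "tz": 0, "rx": 0, "ry": 0, "rz": 0}]}}

```text
time: 5.52
tcp_pos: [0.6186, -0.0474, 0.0591]
eef_rot: [2.233, 2.21, 0.0]
wrist_force: [0.4, 0.6, -1.9]
gripper_width: 0.311
grip_force: 109.0
```

Call:
{"api": "servo_tool", "payload": {"increments": [{"tx": 0, "ty": 1, "tz": 0, "rx": 0, "ry": 0, "rz": 0}, {"tx": 0, "ty": 2, "tz": 0, "rx": 0, "ry": 0, "rz": 0}, {"tx": 0, "ty": 3, "tz": 0, "rx": 0, "ry": 0, "rz": 0}]}}

```text
time: 5.9
tcp_pos: [0.6186, -0.0442, 0.0592]
eef_rot: [2.232, 2.21, 0.0]
wrist_force: [0.1, -0.5, -2.5]
gripper_width: 0.303
grip_force: 109.0
```

Call:
{"api": "servo_tool", "payload": {"increments": [{"tx": 0, "ty": 1, "tz": 0, "rx": 0, "ry": 0, "rz": 0}, {"tx": 0, "ty": 2, "tz": 0, "rx": 0, "ry": 0, "rz": 0}]}}

```text
time: 6.15
tcp_pos: [0.6186, -0.0422, 0.0592]
eef_rot: [2.232, 2.21, 0.0]
wrist_force: [-0.2, 0.2, -2.3]
gripper_width: 0.309
grip_force: 109.0
```

Call:
{"api": "servo_tool", "payload": {"increments": [{"tx": 0, "ty": 1, "tz": 0, "rx": 0, "ry": 0, "rz": 0}, {"tx": 0, "ty": 2, "tz": 0, "rx": 0, "ry": 0, "rz": 0}]}}

```text
time: 6.4
tcp_pos: [0.6186, -0.0402, 0.0592]
eef_rot: [2.233, 2.21, 0.0]
wrist_force: [-0.0, 0.0, -1.7]
gripper_width: 0.307
grip_force: 109.0
```

Call:
{"api": "servo_tool", "payload": {"increments": [{"tx": 0, "ty": 1, "tz": 0, "rx": 0, "ry": 0, "rz": 0}, {"tx": 0, "ty": 2, "tz": 0, "rx": 0, "ry": 0, "rz": 0}]}}

```text
time: 6.65
tcp_pos: [0.6186, -0.0382, 0.0592]
eef_rot: [2.232, 2.21, 0.0]
wrist_force: [-0.7, 0.1, -1.7]
gripper_width: 0.303
grip_force: 109.0
```

Still no contact; I'll carry on in single millimetres.

Call:
{"api": "servo_tool", "payload": {"increments": [{"tx": 0, "ty": 1, "tz": 0, "rx": 0, "ry": 0, "rz": 0}, {"tx": 0, "ty": 1, "tz": 0, "rx": 0, "ry": 0, "rz": 0}]}}

```text
time: 6.9
tcp_pos: [0.6185, -0.0372, 0.0592]
eef_rot: [2.232, 2.21, 0.0]
wrist_force: [-0.3, 0.1, -1.5]
gripper_width: 0.308
grip_force: 109.0
```

Call:
{"api": "servo_tool", "payload": {"increments": [{"tx": 0, "ty": 1, "tz": 0, "rx": 0, "ry": 0, "rz": 0}, {"tx": 0, "ty": 1, "tz": 0, "rx": 0, "ry": 0, "rz": 0}]}}

```text
time: 7.15
tcp_pos: [0.6185, -0.0362, 0.0592]
eef_rot: [2.232, 2.21, 0.0]
wrist_force: [0.7, -0.4, -2.2]
gripper_width: 0.307
grip_force: 109.0
```

Call:
{"api": "servo_tool", "payload": {"increments": [{"tx": 0, "ty": 1, "tz": 0, "rx": 0, "ry": 0, "rz": 0}, {"tx": 0, "ty": 1, "tz": 0, "rx": 0, "ry": 0, "rz": 0}]}}

```text
time: 7.4
tcp_pos: [0.6185, -0.0352, 0.0592]
eef_rot: [2.232, 2.21, 0.0]
wrist_force: [0.6, -1.0, -1.7]
gripper_width: 0.306
grip_force: 109.0
```

Call:
{"api": "servo_tool", "payload": {"increments": [{"tx": 0, "ty": 1, "tz": 0, "rx": 0, "ry": 0, "rz": 0}, {"tx": 0, "ty": 1, "tz": 0, "rx": 0, "ry": 0, "rz": 0}]}}

```text
time: 7.65
tcp_pos: [0.6186, -0.0342, 0.0592]
eef_rot: [2.232, 2.21, 0.0]
wrist_force: [-0.4, 0.3, -1.9]
gripper_width: 0.307
grip_force: 109.0
```

Call:
{"api": "servo_tool", "payload": {"increments": [{"tx": 0, "ty": 1, "tz": 0, "rx": 0, "ry": 0, "rz": 0}, {"tx": 0, "ty": 1, "tz": 0, "rx": 0, "ry": 0, "rz": 0}]}}

```text
time: 7.9
tcp_pos: [0.6186, -0.0337, 0.0593]
eef_rot: [2.232, 2.21, -0.001]
wrist_force: [0.4, -2.7, -1.7]
gripper_width: 0.305
grip_force: 108.9
```

Call:
{"api": "servo_tool", "payload": {"increments": [{"tx": 0, "ty": -8, "tz": 0, "rx": 0, "ry": 0, "rz": 0}, {"tx": 0, "ty": -16, "tz": 0, "rx": 0, "ry": 0, "rz": 0}, {"tx": -10, "ty": -16, "tz": 0, "rx": 0, "ry": 0, "rz": 0}, {"tx": -20, "ty": -16, "tz": 0, "rx": 0, "ry": 0, "rz": 0}, {"tx": -24, "ty": -16, "tz": 0, "rx": 0, "ry": 0, "rz": 0}]}}

```text
time: 8.52
tcp_pos: [0.5932, -0.049, 0.0591]
eef_rot: [-2.232, -2.21, 0.001]
wrist_force: [0.4, -0.5, -2.0]
gripper_width: 0.305
grip_force: 109.0
```

Call:
{"api": "servo_tool", "payload": {"increments": [{"tx": -4, "ty": 0, "tz": 0, "rx": 0, "ry": 0, "rz": 0}, {"tx": -8, "ty": 0, "tz": 0, "rx": 0, "ry": 0, "rz": 0}, {"tx": -12, "ty": 0, "tz": 0, "rx": 0, "ry": 0, "rz": 0}, {"tx": -16, "ty": 0, "tz": 0, "rx": 0, "ry": 0, "rz": 0}, {"tx": -20, "ty": 0, "tz": 0, "rx": 0, "ry": 0, "rz": 0}, {"tx": -24, "ty": 0, "tz": 0, "rx": 0, "ry": 0, "rz": 0}, {"tx": -24, "ty": 0, "tz": 0, "rx": 0, "ry": 0, "rz": 0}]}}

```text
time: 9.4
tcp_pos: [0.5702, -0.0493, 0.0592]
eef_rot: [-2.233, -2.21, 0.0]
wrist_force: [-0.3, -1.1, -1.6]
gripper_width: 0.305
grip_force: 109.0
```

Call:
{"api": "servo_tool", "payload": {"increments": [{"tx": 0, "ty": -3, "tz": 0, "rx": 0, "ry": 0, "rz": 0}, {"tx": 0, "ty": -6, "tz": 0, "rx": 0, "ry": 0, "rz": 0}, {"tx": 0, "ty": -9, "tz": 0, "rx": 0, "ry": 0, "rz": 0}, {"tx": 0, "ty": -12, "tz": 0, "rx": 0, "ry": 0, "rz": 0}, {"tx": 0, "ty": -15, "tz": 0, "rx": 0, "ry": 0, "rz": 0}, {"tx": 0, "ty": -18, "tz": 0, "rx": 0, "ry": 0, "rz": 0}, {"tx": 0, "ty": -21, "tz": 0, "rx": 0, "ry": 0, "rz": 0}, {"tx": 0, "ty": -24, "tz": 0, "rx": 0, "ry": 0, "rz": 0}]}}

```text
time: 10.4
tcp_pos: [0.5705, -0.0733, 0.0592]
eef_rot: [-2.232, -2.21, -0.0]
wrist_force: [0.2, 3.8, -1.8]
gripper_width: 0.302
grip_force: 108.9
```

Call:
{"api": "servo_tool", "payload": {"increments": [{"tx": 0, "ty": -3, "tz": 0, "rx": 0, "ry": 0, "rz": 0}, {"tx": 0, "ty": -6, "tz": 0, "rx": 0, "ry": 0, "rz": 0}, {"tx": 0, "ty": -9, "tz": 0, "rx": 0, "ry": 0, "rz": 0}, {"tx": 0, "ty": -12, "tz": 0, "rx": 0, "ry": 0, "rz": 0}]}}

```text
time: 10.9
tcp_pos: [0.5705, -0.0855, 0.0592]
eef_rot: [-2.232, -2.21, 0.0]
wrist_force: [-0.6, 4.7, -1.5]
gripper_width: 0.308
grip_force: 108.9
```

Call:
{"api": "servo_tool", "payload": {"increments": [{"tx": 0, "ty": -4, "tz": 0, "rx": 0, "ry": 0, "rz": 0}, {"tx": 0, "ty": -8, "tz": 0, "rx": 0, "ry": 0, "rz": 0}, {"tx": 0, "ty": -12, "tz": 0, "rx": 0, "ry": 0, "rz": 0}, {"tx": 0, "ty": -16, "tz": 0, "rx": 0, "ry": 0, "rz": 0}, {"tx": 0, "ty": -20, "tz": 0, "rx": 0, "ry": 0, "rz": 0}, {"tx": 0, "ty": -24, "tz": 0, "rx": 0, "ry": 0, "rz": 0}, {"tx": 0, "ty": -28, "tz": 0, "rx": 0, "ry": 0, "rz": 0}, {"tx": 0, "ty": -32, "tz": 0, "rx": 0, "ry": 0, "rz": 0}, {"tx": 0, "ty": -36, "tz": 0, "rx": 0, "ry": 0, "rz": 0}, {"tx": 0, "ty": -40, "tz": 0, "rx": 0, "ry": 0, "rz": 0}]}}

```text
time: 12.15
tcp_pos: [0.5704, -0.1255, 0.0591]
eef_rot: [-2.232, -2.21, 0.0]
wrist_force: [-0.9, 4.2, -0.9]
gripper_width: 0.309
grip_force: 109.0
```

```bash
python3 - <<'E'
from h import *
d=cam('top'); a=cv2.resize(d['img'][180:280,270:400],None,fx=6,fy=6,interpolation=cv2.INTER_CUBIC)
cv2.imwrite('pics/c4.png',a)
s=bot.read_state();print(s['time'],s['tcp_pos'],s['wrist_force'],s['torque'])
E
```

```text
12.2 [ 0.57046698 -0.12609649  0.05914419] [-1.0517093   3.0700086  -2.28813404] [0.66815497 0.29778723 0.24890063]
```

View pics/c4.png

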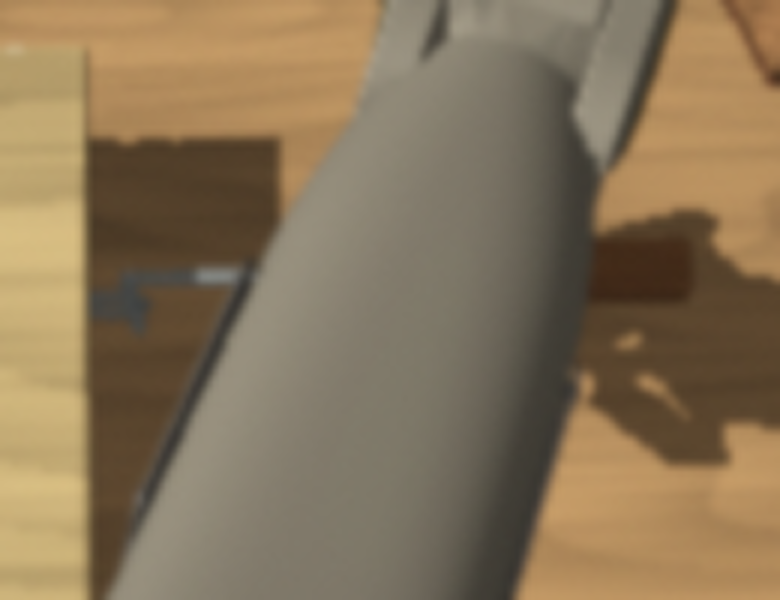

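The eye, at (90–148, 307), has come out past the ledge. It sits midway along the hook's leg, between the rod at row 275 and the tip at row 330, so the catch is secure. I'll keep pulling.

Call:
{"api": "servo_tool", "payload": {"increments": [{"tx": 0, "ty": -4, "tz": 0, "rx": 0, "ry": 0, "rz": 0}, {"tx": 0, "ty": -8, "tz": 0, "rx": 0, "ry": 0, "rz": 0}, {"tx": 0, "ty": -12, "tz": 0, "rx": 0, "ry": 0, "rz": 0}, {"tx": 0, "ty": -16, "tz": 0, "rx": 0, "ry": 0, "rz": 0}, {"tx": 0, "ty": -20, "tz": 0, "rx": 0, "ry": 0, "rz": 0}, {"tx": 0, "ty": -24, "tz": 0, "rx": 0, "ry": 0, "rz": 0}, {"tx": 0, "ty": -28, "tz": 0, "rx": 0, "ry": 0, "rz": 0}, {"tx": 0, "ty": -32, "tz": 0, "rx": 0, "ry": 0, "rz": 0}]}}

```text
time: 13.2
tcp_pos: [0.5704, -0.1575, 0.0591]
eef_rot: [-2.232, -2.21, 0.0]
wrist_force: [-2.6, 3.8, -1.2]
gripper_width: 0.304
grip_force: 109.0
```

Call:
{"api": "servo_tool", "payload": {"increments": [{"tx": 0, "ty": -4, "tz": 0, "rx": 0, "ry": 0, "rz": 0}, {"tx": 0, "ty": -8, "tz": 0, "rx": 0, "ry": 0, "rz": 0}, {"tx": 0, "ty": -12, "tz": 0, "rx": 0, "ry": 0, "rz": 0}, {"tx": 0, "ty": -16, "tz": 0, "rx": 0, "ry": 0, "rz": 0}, {"tx": 0, "ty": -20, "tz": 0, "rx": 0, "ry": 0, "rz": 0}, {"tx": 0, "ty": -24, "tz": 0, "rx": 0, "ry": 0, "rz": 0}, {"tx": 0, "ty": -27, "tz": 0, "rx": 0, "ry": 0, "rz": 0}, {"tx": 0, "ty": -30, "tz": 0, "rx": 0, "ry": 0, "rz": 0}]}}

```text
time: 14.2
tcp_pos: [0.5704, -0.1875, 0.0591]
eef_rot: [-2.232, -2.21, 0.0]
wrist_force: [-2.7, 4.2, -1.9]
gripper_width: 0.303
grip_force: 109.0
```

```bash
python3 - <<'E'
from h import *
d=cam('top'); a=cv2.resize(d['img'][180:280,270:400],None,fx=6,fy=6,interpolation=cv2.INTER_CUBIC)
cv2.imwrite('pics/c5.png',a)
s=bot.read_state();print(s['time'],s['tcp_pos'],s['wrist_force'],s['torque'])
E
```

```text
14.25 [ 0.57050337 -0.18788796  0.05918941] [-3.03479952  4.68814943 -2.10915553] [0.74001383 0.59452215 0.47299836]
```

View pics/c5.png

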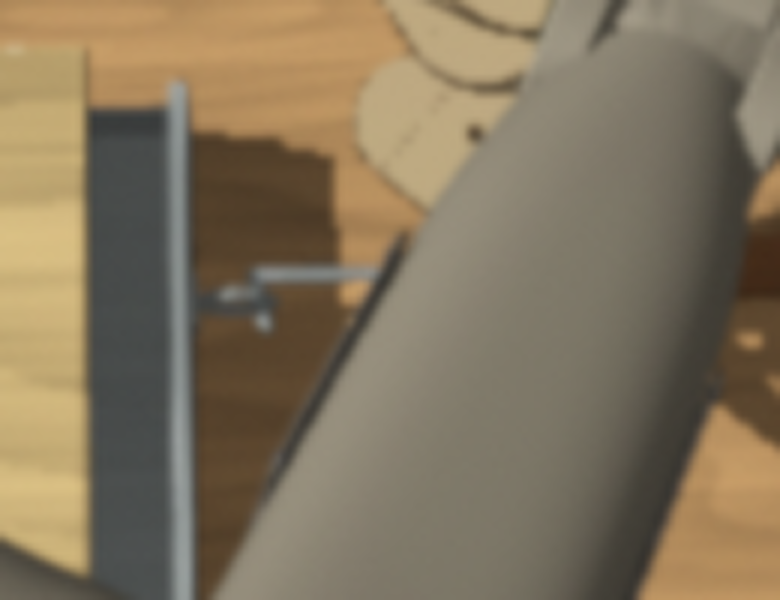

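The tray front's top edge is at column 180, well clear of the ledge at column 88, and the leg is still in the eye. Next I unhook: ease forward, then move sideways.

Call:
{"api": "servo_tool", "payload": {"increments": [{"tx": 0, "ty": 3, "tz": 0, "rx": 0, "ry": 0, "rz": 0}, {"tx": 0, "ty": 6, "tz": 0, "rx": 0, "ry": 0, "rz": 0}, {"tx": 0, "ty": 9, "tz": 0, "rx": 0, "ry": 0, "rz": 0}, {"tx": 0, "ty": 9, "tz": 0, "rx": 0, "ry": 0, "rz": 0}]}}

```text
time: 14.75
tcp_pos: [0.5709, -0.1782, 0.0594]
eef_rot: [2.232, 2.21, 0.0]
wrist_force: [-0.0, 0.3, -2.8]
gripper_width: 0.305
grip_force: 109.0
```

Call:
{"api": "servo_tool", "payload": {"increments": [{"tx": 3, "ty": 0, "tz": 0, "rx": 0, "ry": 0, "rz": 0}, {"tx": 6, "ty": 0, "tz": 0, "rx": 0, "ry": 0, "rz": 0}, {"tx": 9, "ty": 0, "tz": 0, "rx": 0, "ry": 0, "rz": 0}]}}

```text
time: 15.12
tcp_pos: [0.5799, -0.1784, 0.0592]
eef_rot: [2.232, 2.21, 0.0]
wrist_force: [-1.4, 0.5, -1.4]
gripper_width: 0.304
grip_force: 109.0
```

Call:
{"api": "servo_tool", "payload": {"increments": [{"tx": 5, "ty": 0, "tz": 0, "rx": 0, "ry": 0, "rz": 0}, {"tx": 10, "ty": 0, "tz": 0, "rx": 0, "ry": 0, "rz": 0}, {"tx": 15, "ty": 0, "tz": 0, "rx": 0, "ry": 0, "rz": 0}, {"tx": 20, "ty": 0, "tz": 0, "rx": 0, "ry": 0, "rz": 0}, {"tx": 25, "ty": 0, "tz": 0, "rx": 0, "ry": 0, "rz": 0}, {"tx": 25, "ty": -5, "tz": 0, "rx": 0, "ry": 0, "rz": 0}, {"tx": 25, "ty": -12, "tz": 0, "rx": 0, "ry": 0, "rz": 0}, {"tx": 25, "ty": -20, "tz": 0, "rx": 0, "ry": 0, "rz": 0}]}}

```text
time: 16.12
tcp_pos: [0.6044, -0.1989, 0.0592]
eef_rot: [2.233, 2.21, -0.0]
wrist_force: [-0.7, 0.3, -1.0]
gripper_width: 0.303
grip_force: 109.0
```

Free of the eye. Now retract and carry the rod to the clear bench area.

Call:
{"api": "servo_tool", "payload": {"increments": [{"tx": 0, "ty": -40, "tz": 0, "rx": 0, "ry": 0, "rz": 0}, {"tx": 0, "ty": -80, "tz": 0, "rx": 0, "ry": 0, "rz": 0}, {"tx": -40, "ty": -80, "tz": 0, "rx": 0, "ry": 0, "rz": 0}, {"tx": -80, "ty": -80, "tz": 0, "rx": 0, "ry": 0, "rz": 0}, {"tx": -115, "ty": -80, "tz": 0, "rx": 0, "ry": 0, "rz": 0}, {"tx": -120, "ty": -80, "tz": 0, "rx": 0, "ry": 0, "rz": 0}, {"tx": -120, "ty": -80, "tz": -12, "rx": 0, "ry": 0, "rz": 0}, {"tx": -120, "ty": -80, "tz": -22, "rx": 0, "ry": 0, "rz": 0}, {"tx": -120, "ty": -80, "tz": -28, "rx": 0, "ry": 0, "rz": 0}, {"tx": -120, "ty": -80, "tz": -30, "rx": 0, "ry": 0, "rz": 0}]}}

```text
time: 17.38
tcp_pos: [0.4847, -0.2779, 0.0282]
eef_rot: [-2.231, -2.21, 0.0]
wrist_force: [-0.3, -0.1, -1.8]
gripper_width: 0.307
grip_force: 109.3
```

Call:
{"api": "servo_tool", "payload": {"increments": [{"tx": 0, "ty": 0, "tz": -1, "rx": 0, "ry": 0, "rz": 0}, {"tx": 0, "ty": 0, "tz": -2, "rx": 0, "ry": 0, "rz": 0}, {"tx": 0, "ty": 0, "tz": -2, "rx": 0, "ry": 0, "rz": 0}]}}

```text
time: 17.75
tcp_pos: [0.4847, -0.2784, 0.0274]
eef_rot: [2.232, 2.21, 0.0]
wrist_force: [-0.5, 0.4, -1.6]
gripper_width: 0.304
grip_force: 109.3
```

Call:
{"api": "servo_tool", "payload": {"increments": [{"tx": 0, "ty": 0, "tz": -0.5, "rx": 0, "ry": 0, "rz": 0}, {"tx": 0, "ty": 0, "tz": -1, "rx": 0, "ry": 0, "rz": 0}, {"tx": 0, "ty": 0, "tz": -1, "rx": 0, "ry": 0, "rz": 0}]}}

```text
time: 18.12
tcp_pos: [0.4847, -0.2784, 0.0269]
eef_rot: [2.232, 2.21, 0.0]
wrist_force: [-2.1, 2.0, 5.1]
gripper_width: 0.304
grip_force: 110.3
```

Call:
{"api": "servo_tool", "payload": {"increments": [{"tx": 0, "ty": 0, "tz": 0, "rx": 0, "ry": 0, "rz": 0}, {"tx": 0, "ty": 0, "tz": 0, "rx": 0, "ry": 0, "rz": 0}, {"tx": 0, "ty": 0, "tz": 0, "rx": 0, "ry": 0, "rz": 0}, {"tx": 0, "ty": 0, "tz": 0, "rx": 0, "ry": 0, "rz": 0}, {"tx": 0, "ty": 0, "tz": 0, "rx": 0, "ry": 0, "rz": 0}], "grip": 0.3}}

```text
time: 18.75
tcp_pos: [0.4846, -0.2783, 0.0261]
eef_rot: [-2.233, -2.21, -0.0]
wrist_force: [0.6, -0.2, -0.2]
gripper_width: 0.699
grip_force: 0.0
```

Call:
{"api": "servo_tool", "payload": {"increments": [{"tx": 0, "ty": 0, "tz": 15, "rx": 0, "ry": 0, "rz": 0}, {"tx": 0, "ty": 0, "tz": 40, "rx": 0, "ry": 0, "rz": 0}, {"tx": 0, "ty": 0, "tz": 100, "rx": 0, "ry": 0, "rz": 0}, {"tx": 0, "ty": 0, "tz": 160, "rx": 0, "ry": 0, "rz": 0}, {"tx": 0, "ty": -60, "tz": 200, "rx": 0, "ry": 0, "rz": 0}, {"tx": 0, "ty": -120, "tz": 200, "rx": 0, "ry": 0, "rz": 0}, {"tx": 0, "ty": -180, "tz": 200, "rx": 0, "ry": 0, "rz": 0}, {"tx": 0, "ty": -180, "tz": 200, "rx": 0, "ry": 0, "rz": 0}, {"tx": 0, "ty": -180, "tz": 200, "rx": 0, "ry": 0, "rz": 0}]}}

```text
time: 19.88
tcp_pos: [0.4841, -0.4582, 0.2264]
eef_rot: [-2.233, -2.209, -0.001]
wrist_force: [0.4, 0.3, -1.0]
gripper_width: 0.701
grip_force: 0.0
```

```bash
python3 - <<'E'
from h import *
d=cam('top'); cv2.imwrite('pics/e1.png',cv2.resize(d['img'][130:350,130:500],None,fx=2.1,fy=2.1,interpolation=cv2.INTER_CUBIC))
print(bot.read_state()['time'])
E
```

```text
19.925
```

View pics/e1.png

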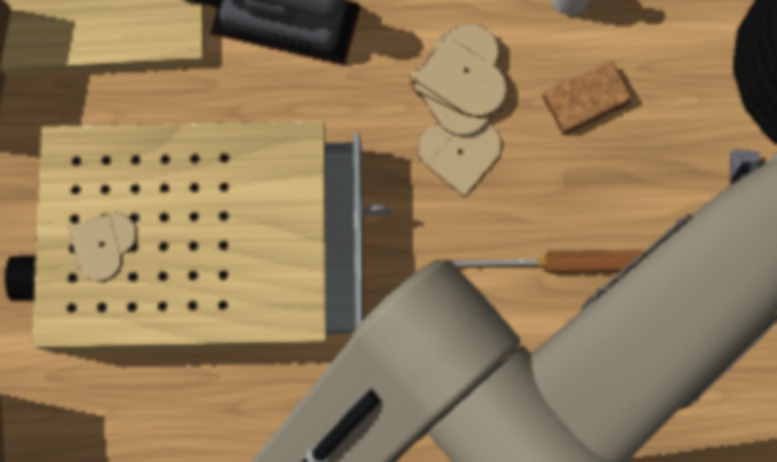

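The tray is out, with its front at (358,230). The hook lies flat well clear of it, and the hearts, block and heart_b have not moved. I'll check the draw distance and hand in.

```bash
python3 - <<'E'
from h import *
d=load('top'); y=px2w(d,130+360/2.1,130+230/2.1,.085)[1]; print('tray out',.1464-y)
if .1464-y>.108: print(bot.hand_in())
E
```

```text
tray out 0.13237401366108165
the job is handed in; nothing more can be done
None
```

I caught the eye with the hook and drew the tray out to about 130 mm, then unhooked and laid the rod flat on the bench, clear of the box and tray. The job is handed in at about 20 s; contact force readings on the box stayed under about 6 N, though they were only sampled at the end of each move.

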